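# Clamp a round steel bar in a drill jig

### The job

Get the round steel bar in the drill jig ready for cross-drilling: first push the bar along its channel until it is home against the end stop, then swing the clamp strap over the bar until the strap meets its stop pin, and finally push the cam lever all the way down so that the pad clamps the bar. Leave the bar lying in its channel throughout, and do not disturb the loose parts round the jig.

Things in the scene. Friction and masses are not known exactly. Their poses are not given: they have to be found in the camera images.
- jig: drill jig bolted to the bench: grey painted base plate 160 x 200 mm, top at z = 16. Origin on the bench under the jig, jig x away from the robot, y to its left, z up (turned by the jig's yaw). All positions given here are jig x, y, z in mm. The bar's channel runs along y at x = 40; a round clamp post at x = -45, y = 0 carries the strap and, above it, the cam lever
- stop_face (a point): centre of the end stop's face that the bar must meet, jig (40, 85, 35), block top z = 42. Near it a bush plate bridges the bar at y = 38 to 72, x = 10 to 70; top of its drill bush z = 68
- bar_center (a point): centre of the plain round steel bar, diameter 18, 160 mm long, 0.3 kg, lying loose along jig y on rest pads with 1 to 2 mm play to each side; bottom z = 26, top z = 44. Guides beside it: fence at x = 50 to 65, two dowels of diameter 10 at x = 24.5, y = -45 and 55, all with top z = 38
- bar_stop_end (a point): centre of the bar's end face towards the end stop (+y); at the start 8 to 32 mm short of it
- bar_free_end (a point): centre of the bar's other end face (-y), z = 35, the one to push on. Nothing stands beyond it; the plate (top z = 16, screw heads at its corners to z = 23) goes on under it to y = -100
- strap (a joint): angle of the clamp strap round the post, rad: 0 = against its stop pin, lying square across the bar (pointing to jig +x); grows clockwise seen from above, so at 1.57 it points to jig -y, beside the bar. Range 0 to 1.9, starts 1.1 to 1.7. It turns with light friction (about 2 N at the nose) and stays where it is left
- strap_pivot (a point): point on the post's axis, jig (-45, 0, 64). The strap's stop pin, diameter 10, top z = 65, stands at jig x = -3, y = 19.5
- strap_nose (a point): point at half the strap's thickness on the pad spindle's axis, 85 mm from the post's axis. The strap is a dark steel bar 28 wide, 16 thick, with a round end 112 mm from the post's axis; with the lever up its underside is at z = 55 to 56, its top at 71 to 72. The spindle's nut (20 across) and thread stand above it to z = 94
- clamp_pad: rubber pad under the strap's nose, diameter 16 mm, sprung (its origin is on the post's axis). It clears the bar by 2 mm or more while the lever is up; pushing the lever down lowers strap and pad by 5.6 mm and presses the pad on the bar with about 12 N
- lever (a joint): angle of the cam lever, rad: 0 = fully up (handle rises 70 degrees above level towards jig +y), 1.22 = fully down, handle level. It folds down in the jig's y-z plane at x = -45, towards +y, whatever the strap's angle. Starts 0 to 0.2; stays where it is left; takes about 4 to 6 N across the handle near its tip
- lever_pivot (a point): the cam lever's pin, jig (-45, 0, 93); the pin lies along jig x
- lever_tip (a point): on the upper face (the face to push) of the lever's round end, 100 mm along the handle from the pin and 8 mm above the pin's line; the round end has diameter 25 mm and is 13 mm thick, the handle is 17 mm wide. At the start z = 183 to 190; with the lever down z = 101
- next_bar: bystander: loose steel bar 12 x 120 x 12 mm lying on the bench behind the jig
- bearing_b: bystander: loose ball bearing, diameter 35, 11 mm high, left of the jig
- nut_m20: bystander: loose hexagon nut, 34 x 30 x 16 mm, left of the jig
- hexkey_8: bystander: loose black hexagon key, 34 x 93 x 8 mm, on the bench in front of the jig
Not all that is in view belongs to the job. Leave any pink look-alike of the part that bears bar_center alone.

How it is judged:
By the outcome, as a careful person would: the job done as asked, in the order asked, and still so for the second after the job is handed in, with the robot touching nothing.
It also fails if it takes over 51 s, if anything falls off the work surface, if the arm or the gripper's body presses on something with over 40 N, if the wrist force passes 120 N, or if a joint passes its speed limit or range.

### The arm

A 6-joint arm with a two-finger parallel gripper is mounted at the origin on a cart in front of the work surface, level with it; the furniture and walls round the work are solid. World frame = base frame: x ahead of the robot, y to its left, z up, the work surface at z = 0. Lengths are in m, angles in rad, forces in N, time in s.
With the tool pointing down it reaches from about 0.225 to 0.875 m from the base axis. Payload 3.4 kg.
Tool frame: the origin (TCP) lies between the finger pads; the fingertips stand 8 mm ahead of it and the grasp point (between the pads) lies 11 mm behind it; z points along the fingers, y is the line along which they close (so a half turn about z gives the same grasp; the last joint's range is limited). The gripper opens to 85 mm and grips with 20 to 120 N. Pads are 22 mm wide; open, the fingers measure 114 mm over their backs; the gripper's body (76 mm by 85 mm) begins 54 mm behind the grasp point. The pads swing forward as they close: fully open they stand 13 mm farther back than shut.
Start: joints at [-0.121, 0.276, 1.505, -0, 1.361, -0.121], TCP at [0.575, -0, 0.239] pointing down, gripper open.
Joint ranges: [-2.89, 2.89], [-0.75, 2.08], [0.22, 2.7], [-1.18, 4.32], [0.11, 2.71], [-2.7, 2.7]. Speed limits (rad/s): [2.57, 2.57, 3.14, 3.14, 3.14, 3.14].

### API

Orientations are given as a unit quaternion [w, x, y, z].
In Python, from rig import manip gives the robot as it stands.
- The arm moves only by the tool move_arm, never from a script. Its argument "deltas" is a list that holds one entry, the list of rows, each a list of 5 numbers: the shift along the tool's x, y, z normalised to -1 to 1, where 1 is 80 cm, then the turn about the tool's z normalised to -1 to 1, where 1 is 120 degrees, then the closure, from -1 (fully open) to 1 (shut). In form: [[[tx, ty, tz, twist, grip], ...]]. A call has 1 to 12 rows; each row is the pose to reach, as a shift and turn from the pose commanded when the call began, along the tool's axes at that moment; what a row does not reach only later rows make up. A row lasts 1/10 s, in which the tool goes at most 50 mm and 8.59 degrees, less where a joint would pass 70% of its speed; a pose out of reach is approached as far as the arm can. A call with a number of a shift or a turn outside -1 to 1 is refused whole. A call with a gripper value outside its range is refused whole. The fingers move at their own pace and stop on an object; "squeeze" is the grip in N (left out, the last holds). Time passes only in rows, so rows that repeat a pose let the fingers close. It gives the time, the measured TCP pose, the force, the opening and the grip force at its end, in the units of the state.
- manip.get_state(): the state, without advancing time (a new reading comes with each control period).
- manip.get_image(name): name is "scene" or "side" or "wrist"; returns the picture (480x640x3 uint8, red, green, blue); there is no depth.
- manip.camera_params(name): a dict with "fx", "fy", "cx", "cy" (pixels), "R" (3x3) and "t" (3): a world point X has camera coordinates R X + t; the wrist camera has in their place "tool_from_camera" (4x4, takes a point from camera to tool coordinates, whose origin is the TCP and whose axes are the flange's). Camera axes: x right, y down, z forward; pixel columns grow to the right and rows downward; lengths in m; the calibration is good to about 2 mm. A picture is of the moment at which its call begins: read the wrist's pose just before it. camera_params takes no time and is no camera call.
- manip.sign_off(): hands the job in; it is judged then, once.
The state is a dict: "clock": time; "qpos": joint angles; "qd": joint speeds; "effort": joint torques, N m; "position": TCP position; "ee_rot": TCP orientation; "contact_force": force on the tool from outside, world axes, zero at the start; "moment": the same for the moment, N m; "width": finger opening in m; "gripper_force": force on a finger pad.
Only numpy, scipy, OpenCV 4.12 (cv2) and the standard library are available. Lean on these libraries where they do the work, as an engineer would, in place of code of your own. Each camera call takes 0.05 s, during which the arm holds its last target. There are 200 camera calls.

## Working session

There is one attempt and no reset: what is moved stays moved. The work goes in short steps, Python scripts to look and compute and a tool call to move; the robot and the scene stay as the last step left them, time stands still between calls to the robot, and variables do not carry over. Pictures are saved under pics/ and viewed, at most 10 in all, crops included, and the job is handed in when it is done.

Besides the shell and the picture viewer there is one more tool, called after "Request:" by a JSON object that holds its "name" and its "arguments". move_arm: Moves the arm, as the interface text tells. Scaled input: -1 to 1 covers 80 cm each way for a shift and 120 degrees each way for a turn. Its arguments: {"type":"object","properties":{"deltas":{"type":"array","items":{"type":"array","items":{"type":"array","items":{"type":"number","minimum":-1,"maximum":1}}}},"squeeze":{"type":"number"}},"required":["deltas"]}

```bash
mkdir -p pics; python3 - <<'E'
from rig import manip
import cv2,numpy as np
for n in("scene","side"):
    im=manip.get_image(n); cv2.imwrite(f"pics/{n}0.png",im[...,::-1])
    p=manip.camera_params(n); R=np.array(p["R"]);print(n,p["fx"],p["cx"],p["cy"],(-R.T@p["t"]).round(3),R.round(3).tolist())
s=manip.get_state();print(s)
print(manip.camera_params("wrist"))
E
```

```text
scene 512.8071455486124 320.68255944958327 244.16122758651724 [ 0.115 -0.72   0.751] [[0.799, -0.6, 0.021], [-0.385, -0.539, -0.749], [0.461, 0.59, -0.662]]
side 581.5819205589314 312.61706513048796 235.7834699506822 [0.362 0.498 0.668] [[-0.965, -0.264, 0.001], [-0.166, 0.603, -0.78], [0.205, -0.753, -0.626]]
{'clock': 0.1, 'qpos': array([-1.20976318e-01,  2.76567175e-01,  1.50600105e+00,  1.59381574e-05,
        1.36068943e+00, -1.21005185e-01]), 'qd': array([-0.00023762, -0.00072147, -0.00230323, -0.00073351,  0.00030631,
       -0.00059171]), 'effort': array([ 1.55745878e-03, -4.17697620e+01, -2.46405226e+01, -1.74112388e-04,
        5.80947395e-03,  2.85749664e-07]), 'position': array([5.74553559e-01, 6.80996769e-05, 2.38508176e-01]), 'ee_rot': array([-6.60218131e-04,  7.07097510e-01,  7.07115562e-01, -5.07179240e-04]), 'contact_force': array([ 0.45873906, -0.36373464,  0.29121303]), 'moment': array([0.00107515, 0.02499885, 0.00611492]), 'gripper_force': 0.0, 'width': 0.08531139880345234}
{'fx': 424.20669123467377, 'fy': 424.20669123467377, 'cx': 316.15988105177536, 'cy': 241.04929133160834, 'tool_from_camera': array([[-9.16311183e-04, -9.46933505e-01, -3.21428215e-01,
         8.20213872e-02],
       [ 9.99999560e-01, -8.02695614e-04, -4.85991586e-04,
         6.53319590e-05],
       [ 2.02192698e-04, -3.21428519e-01,  9.46933824e-01,
        -1.35971487e-01],
       [ 0.00000000e+00,  0.00000000e+00,  0.00000000e+00,
         1.00000000e+00]])}
```

View pics/scene0.png

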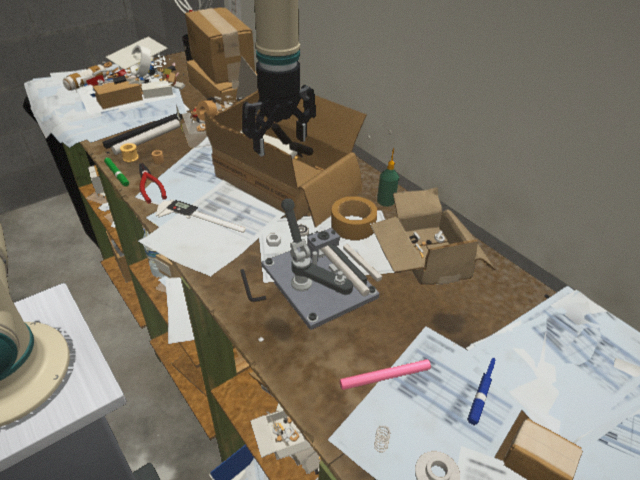

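View pics/side0.png

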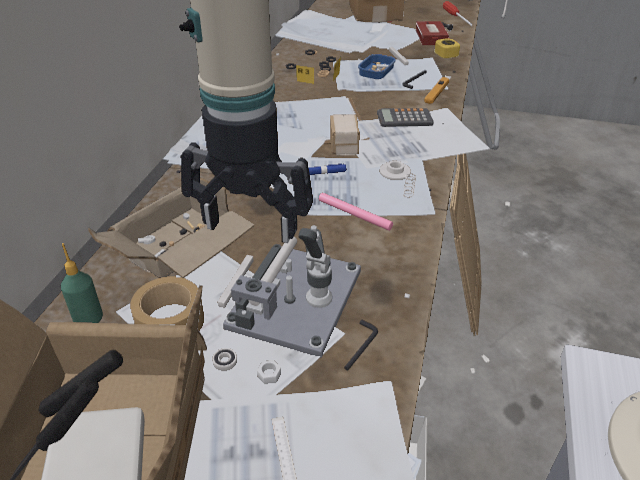

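The bar candidates are the steel bar in the jig (scene 345,265), the pink look-alike (385,375), next_bar (362,262) and the white rod (160,130). By the description I choose the one in the jig's channel, and I'll check it in a close crop.

```bash
python3 - <<'E'
import cv2
for n,(x,y) in dict(scene=(250,192),side=(215,222)).items():
    im=cv2.imread(f"pics/{n}0.png")[y:y+140,x:x+150]
    im=cv2.resize(im,None,fx=4.2,fy=4.2,interpolation=cv2.INTER_CUBIC)
    for k in range(0,150,10):
        cv2.putText(im,str(x+k),(int(k*4.2),8),0,.3,(0,0,255)); 
        if k<140: cv2.putText(im,str(y+k),(0,int(k*4.2)+4),0,.3,(0,0,255))
    cv2.imwrite(f"pics/{n}1.png",im)
E
```

```text
(no output)
```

View pics/scene1.png

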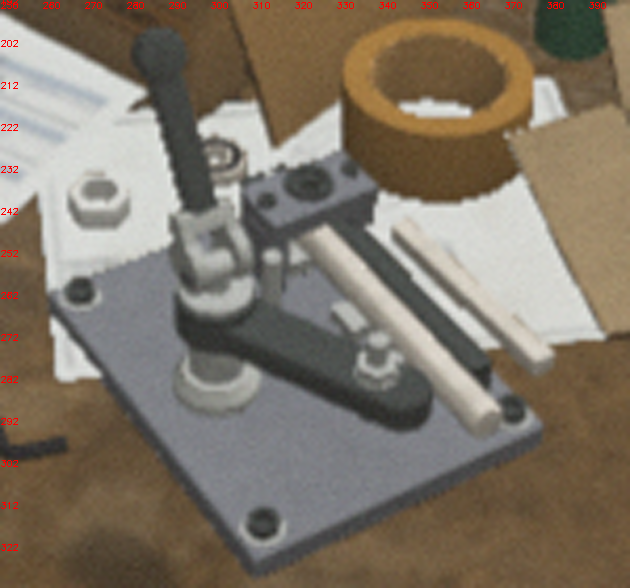

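View pics/side1.png

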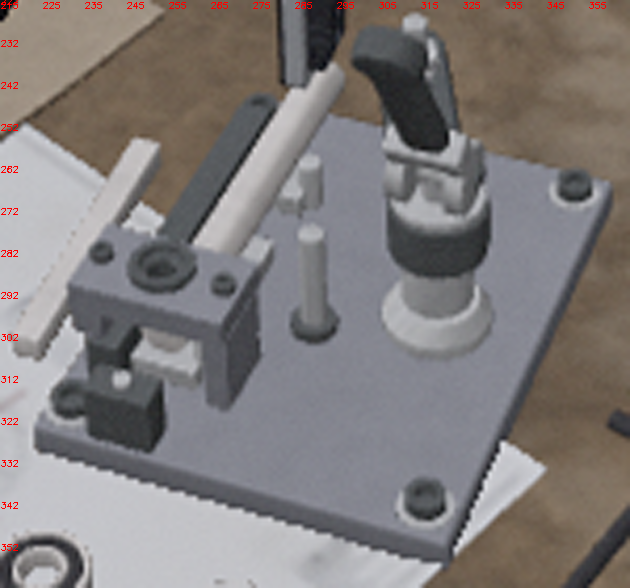

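```bash
cat > fit.py <<'E'
from rig import manip
import numpy as np
from scipy.optimize import least_squares
C={n:manip.camera_params(n) for n in("scene","side")}
O=dict(scene=(250,192),side=(215,222))
def proj(n,X):
    p=C[n];c=np.array(p["R"])@X+p["t"];return np.array([p["fx"]*c[0]/c[2]+p["cx"],p["fy"]*c[1]/c[2]+p["cy"]])
def J(p,q):
    c,s=np.cos(p[2]),np.sin(p[2]);x,y,z=np.array(q)/1000
    return np.array([p[0]+c*x-s*y,p[1]+s*x+c*y,z])
E
cat > run1.py <<'E'
from fit import *
obs=[("scene",(50,296),(-80,100,16)),("scene",(255,562),(-80,-100,16)),("scene",(542,428),(80,-100,16)),("scene",(308,182),(40,55,68)),("scene",(272,253),(-3,19.5,65)),
("side",(610,185),(-80,-100,16)),("side",(450,552),(-80,100,16)),("side",(37,432),(80,100,16)),("side",(162,268),(40,55,68)),("side",(312,233),(-3,19.5,65))]
def px(o): return np.array(o[1])/4.2+O[o[0]]
f=lambda p:np.concatenate([proj(o[0],J(p,o[2]))-px(o) for o in obs])
r=least_squares(f,[.45,-.05,0]);p=r.x;print(p,np.degrees(p[2]));print(r.fun.reshape(-1,2).round(1).tolist())
np.save("jig.npy",p)
# strap
g=lambda a:proj("scene",J(p,(-45+85*np.cos(a[0]),-85*np.sin(a[0]),94)))-px(("scene",(378,338)))
r=least_squares(g,[1.3]);print("strap",r.x,r.fun)
def lev(a,l=100,h=1.5):
    e=np.radians(70)-a; return (-45,l*np.cos(e)-h*np.sin(e),93+l*np.sin(e)+h*np.cos(e))
h=lambda a:np.r_[proj("scene",J(p,lev(a[0])))-px(("scene",(158,52))),proj("side",J(p,lev(a[0])))-px(("side",(385,52)))]
r=least_squares(h,[.1]);print("lever",r.x,r.fun,J(p,lev(r.x[0],100,8)))
b=lambda a:proj("scene",J(p,(40,a[0],35)))-px(("scene",(487,417)))
r=least_squares(b,[-90]);print("bar free y",r.x,r.fun)
for n,q in dict(free=(40,r.x[0],35),home=(40,-75,35),stop=(40,85,35),piv=(-45,0,64)).items(): print(n,J(p,q))
E
python3 run1.py
```

```text
[ 0.56560161 -0.13997686 -0.08278924] -4.743473936077171
[[-1.2, -2.0], [-0.0, -1.1], [1.2, -2.1], [-1.8, -0.9], [-2.0, 0.5], [0.2, -1.4], [-1.0, -1.9], [-2.7, -1.8], [2.1, -0.9], [2.0, 0.4]]
strap [1.08692363] [-1.1135939  -0.88746512]
lever [0.16266185] [-1.75134571  0.70540573  4.09293324  0.83713246] [ 0.52422835 -0.09440619  0.18410745]
bar free y [-99.6232738] [-1.56444856  1.45725736]
free [ 0.59722629 -0.24256671  0.035     ]
home [ 0.5992625  -0.21802777  0.035     ]
stop [ 0.61249365 -0.05857578  0.035     ]
piv [ 0.52075574 -0.1362556   0.064     ]
```

Close view of the scene crop:
- The steel bar lies in its channel, with its free end at crop (487,417).
- The strap nut is at crop (378,340) and the lever ball at (158,52).
- next_bar is the separate thin bar on the right.

The jig fit comes out at (0.566, -0.140) with yaw -4.7°, and residuals are about 2 px. Next I approach behind the bar's free end with the gripper shut.

Request:
{"name": "move_arm", "arguments": {"deltas": [[[-0.06, 0.003, 0, -0.07, 1], [-0.12, 0.006, 0, -0.14, 1], [-0.18, 0.009, 0, -0.21, 1], [-0.24, 0.012, 0, -0.28, 1], [-0.3, 0.016, 0, -0.35, 1], [-0.359, 0.016, 0, -0.42, 1], [-0.359, 0.016, 0.06, -0.49, 1], [-0.359, 0.016, 0.12, -0.56, 1], [-0.359, 0.016, 0.18, -0.63, 1], [-0.359, 0.016, 0.22, -0.71, 1], [-0.359, 0.016, 0.253, -0.71, 1], [-0.359, 0.016, 0.253, -0.71, 1]]]}}

```text
clock: 1.3
position: [0.5846, -0.2853, 0.0322]
ee_rot: [-0.004, 0.042, 0.999, 0.003]
contact_force: [-0.6, 0.9, 0.5]
width: -0.0003
gripper_force: 0.0
```

```bash
cat > st.py <<'E'
from fit import *
from scipy.spatial.transform import Rotation as Ro
p=np.load("jig.npy");s=manip.get_state();w=s["ee_rot"];R=Ro.from_quat([*w[1:],w[0]]).as_matrix()
c,sn=np.cos(p[2]),np.sin(p[2]);d=s["position"]-[p[0],p[1],0]
print("t",s["clock"],"jig TCP mm",(1000*np.array([c*d[0]+sn*d[1],-sn*d[0]+c*d[1],d[2]])).round(1),"w",s["width"],"F",s["contact_force"].round(1))
Jw=np.array([[c,-sn,0],[sn,c,0],[0,0,1]]); print("tool axes in jig\n",(Jw.T@R).round(3))
E
python3 st.py; python3 - <<'E'
from rig import manip
import cv2,numpy as np
a=manip.get_image("scene")[130:330,250:410];b=manip.get_image("side")[150:350,210:370]
cv2.imwrite("pics/c2.png",cv2.resize(np.hstack([a,b])[...,::-1],None,fx=2.5,fy=2.5,interpolation=cv2.INTER_CUBIC))
E
```

```text
t 1.3 jig TCP mm [  30.9 -143.3   32.2] w -0.00026588985259192165 F [-0.6  0.9  0.5]
tool axes in jig
 [[-1.     0.001 -0.009]
 [ 0.001  1.     0.005]
 [ 0.009  0.005 -1.   ]]
```

View pics/c2.png

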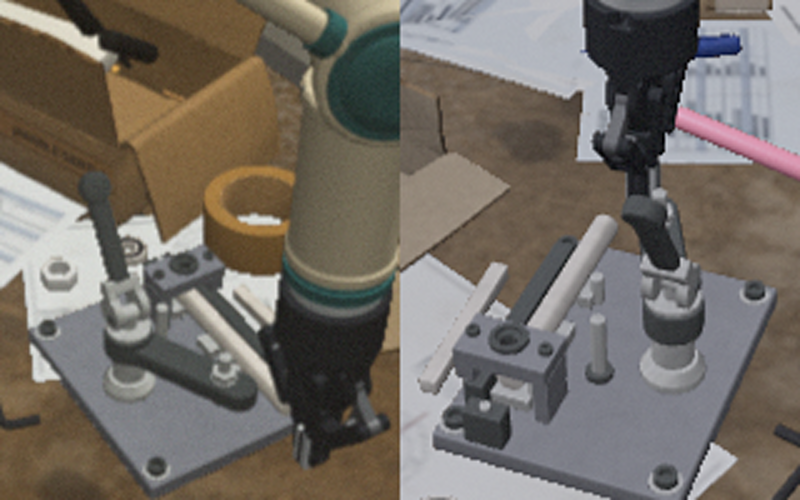

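The gripper is shut behind the bar's free end and clear of the strap and plate. The tool axes line up with the jig (tool x = -jig x, tool y = +jig y), so I push.

Request:
{"name": "move_arm", "arguments": {"deltas": [[[0, 0.012, 0, 0, 1], [0, 0.022, 0, 0, 1], [0, 0.03, 0, 0, 1], [0, 0.034, 0, 0, 1], [0, 0.038, 0, 0, 1], [0, 0.042, 0, 0, 1], [0, 0.046, 0, 0, 1], [0, 0.05, 0, 0, 1], [0, 0.054, 0, 0, 1], [0, 0.058, 0, 0, 1], [0, 0.06, 0, 0, 1], [0, 0.06, 0, 0, 1]]]}}

```text
clock: 2.6
position: [0.5923, -0.2396, 0.0374]
ee_rot: [0.001, 0.042, 0.999, -0.0]
contact_force: [0.1, -4.1, 4.3]
width: -0.0004
gripper_force: 2.3
```

```bash
python3 st.py
```

```text
t 2.6 jig TCP mm [ 34.8 -97.1  37.4] w -0.000405460479876199 F [ 0.1 -4.1  4.3]
tool axes in jig
 [[-1.     0.001  0.001]
 [ 0.001  1.    -0.001]
 [-0.001 -0.001 -1.   ]]
```

Request:
{"name": "move_arm", "arguments": {"deltas": [[[0, 0.002, 0, 0, 1], [0, 0.004, 0, 0, 1], [0, 0.006, 0, 0, 1], [0, 0.006, 0, 0, 1]]]}}

```text
clock: 3.0
position: [0.5926, -0.235, 0.0373]
ee_rot: [0.0, 0.042, 0.999, -0.0]
contact_force: [-0.7, -4.7, 5.0]
width: -0.0002
gripper_force: 2.5
```

```bash
python3 st.py;python3 - <<'E'
from rig import manip
import cv2,numpy as np
a=manip.get_image("scene")[200:320,270:400];b=manip.get_image("side")[222:342,225:355]
cv2.imwrite("pics/c3.png",cv2.resize(np.hstack([a,b])[...,::-1],None,fx=3,fy=3,interpolation=cv2.INTER_CUBIC))
E
```

```text
t 3.0 jig TCP mm [ 34.8 -92.4  37.3] w -0.00023967134173754576 F [-0.7 -4.7  5. ]
tool axes in jig
 [[-1.     0.001  0.001]
 [ 0.001  1.    -0.001]
 [-0.001 -0.001 -1.   ]]
```

View pics/c3.png

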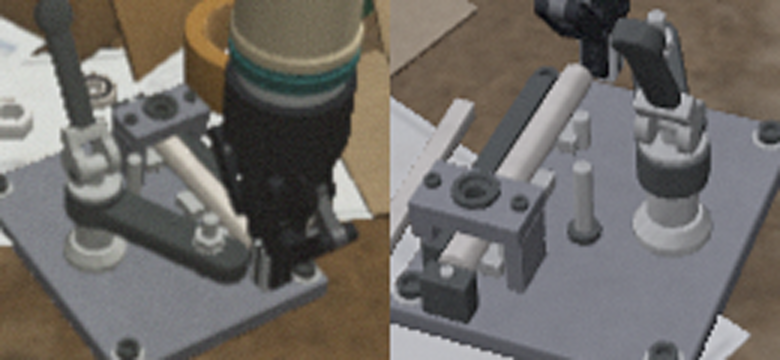

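The bar has moved along its channel and its far end is now close to the stop block (around 450,265 in the crop). I keep going in small steps until the force rises.

Request:
{"name": "move_arm", "arguments": {"deltas": [[[0, 0.002, 0, 0, 1], [0, 0.004, 0, 0, 1], [0, 0.004, 0, 0, 1]]]}}

```text
clock: 3.4
position: [0.5928, -0.2318, 0.0372]
ee_rot: [0.0, 0.042, 0.999, -0.0]
contact_force: [0.2, -5.2, 4.0]
width: 0.0
gripper_force: 2.6
```

Request:
{"name": "move_arm", "arguments": {"deltas": [[[0, 0.0015, 0, 0, 1], [0, 0.003, 0, 0, 1], [0, 0.003, 0, 0, 1]]]}}

```text
clock: 3.7
position: [0.5929, -0.2312, 0.0373]
ee_rot: [0.0, 0.041, 0.999, -0.002]
contact_force: [-1.9, -7.9, 3.2]
width: -0.0002
gripper_force: 4.8
```

Request:
{"name": "move_arm", "arguments": {"deltas": [[[0, 0.0015, 0, 0, 1], [0, 0.003, 0, 0, 1], [0, 0.003, 0, 0, 1], [0, 0.003, 0, 0, 1]]]}}

```text
clock: 4.1
position: [0.593, -0.231, 0.0374]
ee_rot: [0.001, 0.041, 0.999, -0.004]
contact_force: [-2.4, -14.8, 3.2]
width: -0.0001
gripper_force: 7.3
```

```bash
python3 st.py
```

```text
t 4.1 jig TCP mm [ 34.9 -88.4  37.4] w -9.958012896094563e-05 F [ -2.4 -14.8   3.2]
tool axes in jig
 [[-1.    -0.001  0.001]
 [-0.001  1.    -0.007]
 [-0.001 -0.007 -1.   ]]
```

The force rose to 15 N with no further travel, and the TCP stopped at y = -88.4 against a predicted -89.5, so the bar is home. I back off, lift and go round to the outer side of the strap.

Request:
{"name": "move_arm", "arguments": {"deltas": [[[0, -0.015, 0, 0, 1], [0, -0.032, 0, 0, 1], [0, -0.032, -0.05, 0, 1], [0, -0.032, -0.105, 0, 1], [0, -0.032, -0.105, 0, 1], [0.045, -0.03, -0.105, 0, 1], [0.09, -0.025, -0.105, 0, 1], [0.09, -0.025, -0.105, 0, 1], [0.09, -0.025, -0.07, 0, 1], [0.09, -0.025, -0.04, 0, 1], [0.09, -0.025, -0.04, 0, 1], [0.09, -0.025, -0.04, 0, 1]]]}}

```text
clock: 5.3
position: [0.5195, -0.2402, 0.0683]
ee_rot: [-0.001, 0.042, 0.999, 0.001]
contact_force: [0.0, 0.0, 0.3]
width: -0.0002
gripper_force: 0.0
```

```bash
python3 st.py;python3 - <<'E'
from rig import manip
import cv2,numpy as np
a=manip.get_image("scene")[200:330,250:390];b=manip.get_image("side")[222:352,225:365]
cv2.imwrite("pics/c4.png",cv2.resize(np.hstack([a,b])[...,::-1],None,fx=2.85,fy=2.85,interpolation=cv2.INTER_CUBIC))
r=92
for a in np.r_[np.linspace(1.1,0,12),-.03,-.06]:
    q=np.array([-45+r*np.cos(a)-14*np.sin(a)-11,-r*np.sin(a)-14*np.cos(a)-14.5]);d=q-[-38,-104.2];print(round(a,2),q.round(1),(-d[0]/800).round(4),(d[1]/800).round(4))
E
```

```text
t 5.3 jig TCP mm [ -37.6 -103.6   68.3] w -0.00015544827485920986 F [0.  0.  0.3]
tool axes in jig
 [[-1.     0.001 -0.001]
 [ 0.001  1.     0.002]
 [ 0.001  0.002 -1.   ]]
1.1 [ -26.7 -102.8] -0.0141 0.0017
1.0 [-18.1 -99.5] -0.0249 0.0059
0.9 [ -9.8 -95.3] -0.0353 0.0112
0.8 [ -1.9 -90.3] -0.0451 0.0174
0.7 [  5.3 -84.5] -0.0542 0.0247
0.6 [ 12. -78.] -0.0625 0.0327
0.5 [ 18.  -70.9] -0.07 0.0416
0.4 [ 23.3 -63.2] -0.0766 0.0512
0.3 [ 27.8 -55.1] -0.0822 0.0614
0.2 [ 31.4 -46.5] -0.0867 0.0721
0.1 [ 34.1 -37.6] -0.0902 0.0832
0.0 [ 36.  -28.5] -0.0925 0.0946
-0.03 [ 36.4 -25.7] -0.093 0.0981
-0.06 [ 36.7 -23. ] -0.0933 0.1016
```

View pics/c4.png

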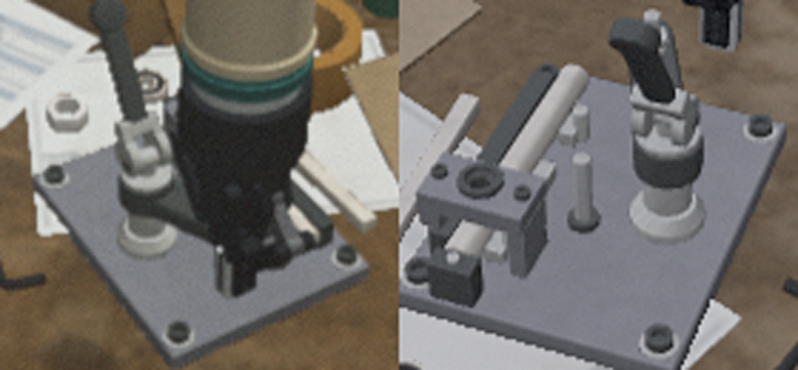

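In the side view the bar's far end meets the stop block (450,255). The fingers are down on the outer side of the strap. I swing it now.

Request:
{"name": "move_arm", "arguments": {"deltas": [[[-0.007, 0.001, 0, 0, 1], [-0.014, 0.002, 0, 0, 1], [-0.02, 0.004, 0, 0, 1], [-0.025, 0.006, 0, 0, 1], [-0.03, 0.0085, 0, 0, 1], [-0.035, 0.011, 0, 0, 1], [-0.04, 0.014, 0, 0, 1], [-0.045, 0.017, 0, 0, 1], [-0.05, 0.021, 0, 0, 1], [-0.054, 0.025, 0, 0, 1], [-0.058, 0.029, 0, 0, 1], [-0.0625, 0.033, 0, 0, 1]]]}}

```text
clock: 6.6
position: [0.5719, -0.2182, 0.0689]
ee_rot: [0.0, 0.042, 0.999, -0.0]
contact_force: [-0.1, -1.7, -0.1]
width: 0.0002
gripper_force: 1.0
```

Request:
{"name": "move_arm", "arguments": {"deltas": [[[-0.004, 0.004, 0, 0, 1], [-0.0075, 0.009, 0, 0, 1], [-0.011, 0.0135, 0, 0, 1], [-0.014, 0.018, 0, 0, 1], [-0.017, 0.023, 0, 0, 1], [-0.02, 0.028, 0, 0, 1], [-0.022, 0.034, 0, 0, 1], [-0.024, 0.039, 0, 0, 1], [-0.026, 0.044, 0, 0, 1], [-0.0275, 0.049, 0, 0, 1], [-0.029, 0.054, 0, 0, 1], [-0.029, 0.056, 0, 0, 1]]]}}

```text
clock: 7.8
position: [0.5987, -0.1752, 0.069]
ee_rot: [0.0, 0.042, 0.999, 0.0]
contact_force: [1.5, -2.5, 0.7]
width: 0.0001
gripper_force: 1.1
```

```bash
python3 st.py
```

```text
t 7.8 jig TCP mm [ 35.9 -32.4  69. ] w 0.0001346688157668619 F [ 1.5 -2.5  0.7]
tool axes in jig
 [[-1.     0.001  0.   ]
 [ 0.001  1.     0.   ]
 [-0.     0.    -1.   ]]
```

Now the last few millimetres, in small steps until the strap meets its pin.

Request:
{"name": "move_arm", "arguments": {"deltas": [[[0, 0.002, 0, 0, 1], [0, 0.004, 0, 0, 1], [0, 0.004, 0, 0, 1]]]}}

```text
clock: 8.1
position: [0.5986, -0.1723, 0.069]
ee_rot: [0.0, 0.042, 0.999, 0.0]
contact_force: [1.5, -2.0, -0.2]
width: -0.0001
gripper_force: 0.9
```

Request:
{"name": "move_arm", "arguments": {"deltas": [[[0, 0.002, 0, 0, 1], [0, 0.004, 0, 0, 1], [0, 0.004, 0, 0, 1]]]}}

```text
clock: 8.4
position: [0.5991, -0.1696, 0.069]
ee_rot: [0.0, 0.042, 0.999, -0.0]
contact_force: [1.5, -3.0, 1.2]
width: 0.0001
gripper_force: 1.5
```

```bash
python3 st.py
```

```text
t 8.4 jig TCP mm [ 35.9 -26.7  69. ] w 0.0001228993171245969 F [ 1.5 -3.   1.2]
tool axes in jig
 [[-1.     0.001  0.001]
 [ 0.001  1.    -0.001]
 [-0.001 -0.001 -1.   ]]
```

Request:
{"name": "move_arm", "arguments": {"deltas": [[[0, 0.002, 0, 0, 1], [0, 0.004, 0, 0, 1], [0, 0.004, 0, 0, 1]]]}}

```text
clock: 8.7
position: [0.5994, -0.1685, 0.0692]
ee_rot: [0.0, 0.041, 0.999, -0.002]
contact_force: [2.3, -7.6, -0.2]
width: -0.0002
gripper_force: 3.9
```

Request:
{"name": "move_arm", "arguments": {"deltas": [[[0, 0.001, 0, 0, 1], [0, 0.002, 0, 0, 1], [0, 0.002, 0, 0, 1]]]}}

```text
clock: 9.0
position: [0.5996, -0.168, 0.0692]
ee_rot: [0.0, 0.041, 0.999, -0.003]
contact_force: [0.4, -11.0, -0.0]
width: -0.0002
gripper_force: 5.0
```

Force climbs to 11 N with no travel, so the strap is on its pin. I back off, lift, and go to a point above and beside the lever tip.

Request:
{"name": "move_arm", "arguments": {"deltas": [[[0, 0.001, 0, 0, 1], [0, -0.015, 0, 0, 1], [0, -0.03, 0, 0, 1], [0, -0.03, -0.05, 0, 1], [0, -0.03, -0.1, 0, 1], [0, -0.03, -0.15, 0, 1], [0, -0.03, -0.2, 0, 1], [0.05, -0.01, -0.2, 0, 1], [0.1, 0.02, -0.2, 0, 1], [0.1, 0.035, -0.18, 0, 1], [0.1, 0.035, -0.1575, 0, 1], [0.1, 0.035, -0.1575, 0, 1]]]}}

```text
clock: 10.2
position: [0.5192, -0.1283, 0.1926]
ee_rot: [-0.003, 0.042, 0.999, 0.002]
contact_force: [0.2, 1.4, -0.2]
width: 0.0001
gripper_force: 0.0
```

```bash
python3 st.py;python3 - <<'E'
from rig import manip
import cv2,numpy as np
a=manip.get_image("scene")[180:320,240:380];b=manip.get_image("side")[210:350,220:360]
cv2.imwrite("pics/c5.png",cv2.resize(np.hstack([a,b])[...,::-1],None,fx=2.85,fy=2.85,interpolation=cv2.INTER_CUBIC))
l=95
for a in np.r_[np.linspace(.1,1.22,13),1.24,1.27]:
    e=1.22-a;q=np.array([l*np.cos(e)-8*np.sin(e)-13.5,93+l*np.sin(e)+8*np.cos(e)+8]);d=q-[6.2,194];print(round(a,2),q.round(1),(d[0]/800).round(4),(-d[1]/800).round(4))
E
```

```text
t 10.2 jig TCP mm [-47.2   7.8 192.6] w 8.07787270484076e-05 F [ 0.2  1.4 -0.2]
tool axes in jig
 [[-1.     0.001 -0.006]
 [ 0.001  1.     0.003]
 [ 0.006  0.003 -1.   ]]
0.1 [ 20.7 190. ] 0.0181 0.005
0.19 [ 28.8 186.4] 0.0283 0.0095
0.29 [ 36.6 182.1] 0.038 0.0149
0.38 [ 44.  177.1] 0.0472 0.0211
0.47 [ 50.8 171.4] 0.0557 0.0283
0.57 [ 57.1 165.1] 0.0636 0.0361
0.66 [ 62.7 158.2] 0.0707 0.0447
0.75 [ 67.7 150.9] 0.0769 0.0539
0.85 [ 72.  143.1] 0.0823 0.0636
0.94 [ 75.6 134.9] 0.0867 0.0738
1.03 [ 78.4 126.5] 0.0902 0.0844
1.13 [ 80.3 117.8] 0.0927 0.0952
1.22 [ 81.5 109. ] 0.0941 0.1062
1.24 [ 81.6 107.1] 0.0943 0.1086
1.27 [ 81.8 104.2] 0.0945 0.1122
```

View pics/c5.png

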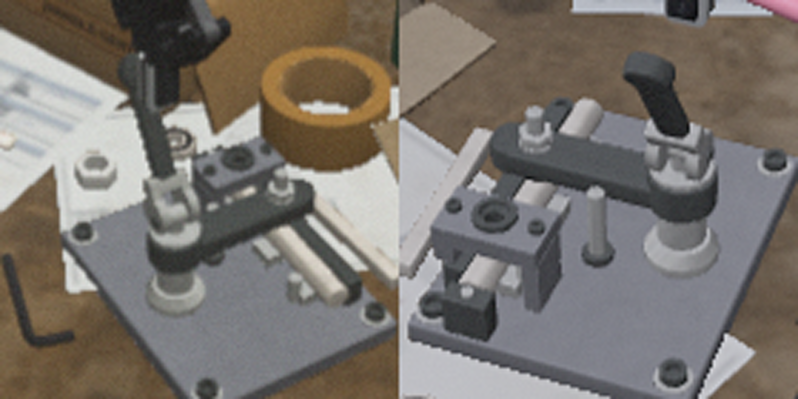

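The strap lies square across the bar against its pin (side crop 598,190) and the bar is still in its channel. The closed fingers are beside the lever end. I sweep the lever down along its arc.

Request:
{"name": "move_arm", "arguments": {"deltas": [[[0, 0.009, 0.002, 0, 1], [0, 0.018, 0.005, 0, 1], [0, 0.023, 0.007, 0, 1], [0, 0.028, 0.0095, 0, 1], [0, 0.033, 0.012, 0, 1], [0, 0.038, 0.015, 0, 1], [0, 0.043, 0.018, 0, 1], [0, 0.047, 0.021, 0, 1], [0, 0.0515, 0.0245, 0, 1], [0, 0.0557, 0.028, 0, 1], [0, 0.06, 0.032, 0, 1], [0, 0.0635, 0.036, 0, 1]]]}}

```text
clock: 11.5
position: [0.5265, -0.0789, 0.166]
ee_rot: [0.0, 0.042, 0.999, 0.0]
contact_force: [-0.0, -1.0, 3.9]
width: 0.0005
gripper_force: 1.5
```

Request:
{"name": "move_arm", "arguments": {"deltas": [[[0, 0.004, 0.004, 0, 1], [0, 0.007, 0.0085, 0, 1], [0, 0.01, 0.013, 0, 1], [0, 0.0135, 0.018, 0, 1], [0, 0.016, 0.0225, 0, 1], [0, 0.019, 0.0275, 0, 1], [0, 0.021, 0.0325, 0, 1], [0, 0.023, 0.038, 0, 1], [0, 0.025, 0.043, 0, 1], [0, 0.027, 0.048, 0, 1], [0, 0.028, 0.0535, 0, 1], [0, 0.029, 0.059, 0, 1]]]}}

```text
clock: 12.7
position: [0.5281, -0.0559, 0.1185]
ee_rot: [-0.0, 0.042, 0.999, 0.0]
contact_force: [0.3, 2.9, 2.4]
width: -0.0002
gripper_force: 1.6
```

```bash
python3 st.py
```

```text
t 12.7 jig TCP mm [-44.3  80.7 118.5] w -0.00015620759421451318 F [0.3 2.9 2.4]
tool axes in jig
 [[-1.     0.001 -0.   ]
 [ 0.001  1.     0.001]
 [ 0.     0.001 -1.   ]]
```

Request:
{"name": "move_arm", "arguments": {"deltas": [[[0, 0.001, 0.004, 0, 1], [0, 0.001, 0.008, 0, 1], [0, 0.001, 0.011, 0, 1], [0, 0.001, 0.012, 0, 1], [0, 0.001, 0.012, 0, 1]]]}}

```text
clock: 13.2
position: [0.528, -0.0556, 0.1091]
ee_rot: [-0.0, 0.042, 0.999, -0.0]
contact_force: [0.5, 1.2, 1.6]
width: -0.0
gripper_force: 0.6
```

Request:
{"name": "move_arm", "arguments": {"deltas": [[[0, 0, 0.0015, 0, 1], [0, 0, 0.003, 0, 1], [0, 0, 0.003, 0, 1]]]}}

```text
clock: 13.5
position: [0.5279, -0.0559, 0.1072]
ee_rot: [-0.0, 0.042, 0.999, -0.001]
contact_force: [-1.1, 0.2, 4.1]
width: -0.0001
gripper_force: 2.1
```

Request:
{"name": "move_arm", "arguments": {"deltas": [[[0, 0, 0.0015, 0, 1], [0, 0, 0.003, 0, 1], [0, 0, 0.003, 0, 1]]]}}

```text
clock: 13.8
position: [0.528, -0.056, 0.1069]
ee_rot: [0.0, 0.042, 0.999, -0.001]
contact_force: [-5.3, -0.3, 16.9]
width: 0.0001
gripper_force: 8.8
```

Request:
{"name": "move_arm", "arguments": {"deltas": [[[0, 0, 0.0015, 0, 1], [0, 0, 0.003, 0, 1], [0, 0, 0.003, 0, 1]]]}}

```text
clock: 14.1
position: [0.528, -0.056, 0.1066]
ee_rot: [0.001, 0.042, 0.999, -0.001]
contact_force: [-9.4, 0.8, 31.3]
width: -0.0002
gripper_force: 15.5
```

The lever is hard on its stop: 31 N with no more travel. I lift straight off and check.

Request:
{"name": "move_arm", "arguments": {"deltas": [[[0, 0, -0.01, 0, 1], [0, 0, -0.04, 0, 1], [0, 0, -0.09, 0, 1], [0, 0, -0.14, 0, 1], [0, 0, -0.19, 0, 1], [0, 0, -0.22, 0, 1], [0, 0, -0.22, 0, 1], [0, 0, -0.22, 0, 1]]]}}

```text
clock: 14.9
position: [0.5279, -0.0555, 0.2777]
ee_rot: [-0.0, 0.042, 0.999, -0.0]
contact_force: [-0.9, -0.3, 0.8]
width: 0.0
gripper_force: 0.0
```

```bash
python3 st.py;python3 - <<'E'
from rig import manip
import cv2,numpy as np
a=manip.get_image("scene")[190:330,240:380];b=manip.get_image("side")[225:365,220:360]
cv2.imwrite("pics/c6.png",cv2.resize(np.hstack([a,b])[...,::-1],None,fx=2.85,fy=2.85,interpolation=cv2.INTER_CUBIC))
E
```

```text
t 14.9 jig TCP mm [-44.5  81.  277.7] w 4.906533520085742e-05 F [-0.9 -0.3  0.8]
tool axes in jig
 [[-1.     0.001 -0.   ]
 [ 0.001  1.    -0.   ]
 [ 0.    -0.    -1.   ]]
```

View pics/c6.png

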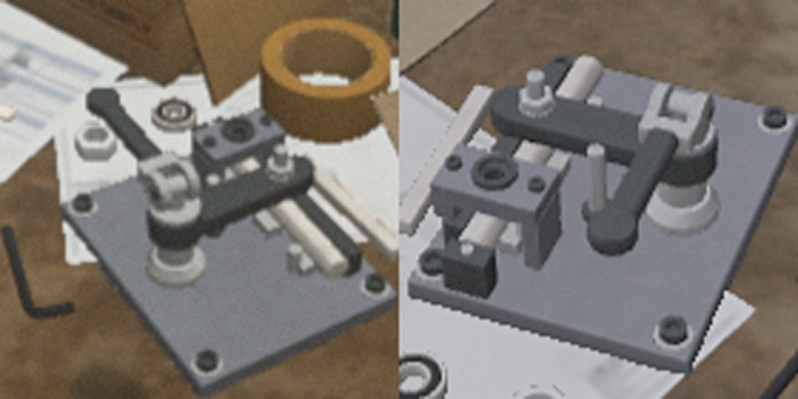

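The lever is level, with its end at side crop (612,232). The strap is square on the bar against its pin (597,150), the bar is home at the stop block (470,245), and the loose parts are where they were. I hand it in.

```bash
python3 -c "
from rig import manip
print(manip.sign_off())"
```

```text
the job is handed in; nothing more can be done
None
```

The bar is pushed home against the end stop, the strap is swung against its stop pin, and the cam lever is pushed fully down; I handed the job in at about 15 s with the robot clear and the loose parts undisturbed in the last pictures.

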